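Dress a tea canister for sale: scoop on its hook, lid snapped home

TASK

Get the blue tea canister ready for sale: first hang the wooden-handled scoop by the hole in its handle on the hook at the canister's side, and let go of it. Then put the blue lid with the wooden knob on the canister and press it straight down until it snaps home over the rim all round, and finish with the gripper still pressing firmly down on the closed lid: do not let go. Leave the other goods on the counter where they are.

Things in the scene. Friction and masses are not known exactly. Their poses are not given: they have to be found in the camera images.
- canister: Light-blue round tea canister with a cream band of roses, loose on the counter, 0.6 to 0.9 kg. Origin: centre of its underside; z up. Body 102 mm across up to 122 mm height, above it a neck 83 mm across with a rolled rim. A steel scoop hook stands out from its side along the canister's own -y.
- canister_rim (a point): Centre of the canister's rolled rim, at its top, 150 mm above its underside. The rim is 88 mm across outside and 5 mm thick, round in section; a flat white inner lid closes the mouth 3.5 mm below its top.
- canister_hook (a point): Where the scoop shall hang: middle of the hook's level bar, on the bar's axis, 84 mm from the canister's axis along its -y, 135 mm above its underside. Wire 5 mm thick; the level bar runs along -y from 70 to 96 mm from the axis (inwards of that it slopes down to the wall), then the tip bends up and ends at 101 mm, its top 7.5 mm above the bar's axis.
- lid: Light-blue lid with a light wooden knob, the right way up on the counter at the start, 0.12 to 0.21 kg. Origin: centre of the skirt's lower edge; z up. 96 mm across; skirt 18 mm deep and 91 mm wide inside (1.5 mm play round the rim). Fits at any turn about z.
- lid_top (a point): Centre of the lid's flat top, 22 mm above its origin; the cylindrical knob, 24 mm across, stands 24 mm high on it. Set on the rim, four sprung dimples in the skirt hold the lid's top at about 164 mm above the canister's underside; pressed straight down with about 11 to 20 N they snap below the rim, the force drops, and the lid stops with its top at 154 mm.
- scoop: Scoop, light wooden handle, brass cup, 55 to 100 g, hanging on the stand. Origin: centre of the 15 mm hole (eye) in the handle; z up the handle, x along the hole's axis. Paddle round the eye 26 mm wide (y), 26 tall, 6 thick (x), lower handle 18 wide; cup 40 mm across, 24 deep (x), 56 to 96 mm below the origin. Hung on a 5 mm bar its origin lies 5 mm below the bar's axis. Either face may show.
- scoop_stand: Fixed stand: dark wooden foot 130 mm across, post 12 mm thick, brass ball on top up to 183 mm. Origin: centre of its underside. Level arms of 5 mm wire run along its own +x and -x at 160 mm height out to 62 mm, then bend up and end at 67 mm, top 7.5 mm above the arm's axis. A scoop hangs on each arm, eye 50 mm from the post; either scoop may be on either arm.
- black_scoop: Bystander: second scoop of the same shape with black handle and steel cup, on the stand's other arm. Origin: centre of its eye.
- rose_lid: Bystander: smaller pink lid, 80 mm across, 20 mm high with a black knob to 42 mm; belongs to another tin. Origin: centre of its underside.
- navy_tin: Bystander: dark-blue round tin, 64 mm across, 68 mm high. Origin: centre of its underside.
- gold_tin: Bystander: cream round tin with a gold lid, 66 mm across, 66 mm high. Origin: centre of its underside.
- cake_tin: Bystander: flat round tin with a pink lid, 170 mm across, 50 mm high. Origin: centre of its underside.
- bird_tin: Bystander: tall square cream tin, 92 mm wide, 152 mm high. Origin: centre of its underside.

How it is judged:
By the outcome, as a careful person would: the job done as asked, in the order asked, and still so for the second after the job is handed in, while the arm keeps its last pose, push and grip.
It also fails if it takes over 72 s, if anything falls off the work surface, if the arm or the gripper's body presses on something with over 40 N, if the wrist force passes 120 N, or if a joint passes its speed limit or range.

ROBOT

A 7-joint arm with a two-finger parallel gripper is mounted at the origin on the work surface. World frame = base frame: x ahead of the robot, y to its left, z up, the work surface at z = 0. Lengths are in m, angles in rad, forces in N, time in s.
With the tool pointing down it reaches from about 0.35 to 0.9 m from the base axis. Payload 8.1 kg.
Tool frame: the origin (TCP) lies at the very end of the fingers, on their centre line; the grasp point (between the pads) lies arm.grip_point_offset behind it (arm.grip_point_offset is the distance from the TCP to the grasp point, in m); z points along the fingers, y is the line along which they close (so a half turn about z gives the same grasp; the last joint's range is limited). The gripper opens to 92 mm and grips with 3 to 60 N. Pads are 19 mm wide; open, the fingers measure 130 mm over their backs; the gripper's body (75 mm by 190 mm) begins 47 mm behind the grasp point.
Start: joints at [1.006, 0.434, 0.025, 1.573, -0.012, 1.134, -0.075], TCP at [0.278, -0.56, 0.227] pointing down, gripper open.
Joint ranges: [-2.62, 2.62], [-0.44, 2.09], [-1.27, 1.32], [0.08, 2.57], [-1.32, 4.46], [0.12, 2], [-2.74, 2.74]. Speed limits (rad/s): [2.22, 2.22, 3.01, 3.01, 3.14, 3.14, 3.14].

INTERFACE

Orientations are given as a rotation vector (axis times angle).
In Python, from cell import arm gives the robot as it stands. The module is installed in compiled form; this text tells all that it offers.
- The arm moves only by the shell command python3 -m creep 'ROWS' [OPENING] [FORCE]. ROWS is JSON, a list of rows, each a list of 6 numbers: the shift along the tool's x, y, z scaled (see below), then the turn, a rotation vector about the tool's x, y, z scaled (see below). A call has 1 to 20 rows; each row shifts and turns the commanded pose from where the row before left it, along the tool's axes as they then stand; what a row does not reach is not made up. The controller multiplies each number of a shift by 0.4 m and each number of a turn by 120 degrees. A row lasts 1/12 s, in which the tool goes at most 41.7 mm and 7.16 degrees, less where a joint would pass 70% of its speed; a pose out of reach is approached as far as the arm can. A call with a number of a shift or a turn outside -1 to 1 is refused whole. A call with a gripper value outside its range is refused whole. OPENING is the closure, from -1 (fully open) to 1 (shut), set as the call begins (- or left out, the last holds). The fingers move at their own pace and stop on an object; FORCE is the grip in N (left out, the last holds). Time passes only in rows, so rows that do not move let the fingers close. It gives the time, the measured TCP pose, the force, the opening and the grip force at its end, in the units of the state.
- arm.observe(): the state, without advancing time (a new reading comes with each control period).
- arm.get_image(name): name is "scene" or "top" or "wrist"; returns a dict with "frame" (400x640x3 uint8, red, green, blue), "intrinsics" (3x3 intrinsics, pixels), "rvec" (rotation vector, rad) and "tvec" (3), from world to camera coordinates, as OpenCV has them; the wrist camera has in their place "mount" (4x4, takes a point from camera to tool coordinates, whose origin is the TCP and whose axes are the flange's). Camera axes: x right, y down, z forward; pixel columns grow to the right and rows downward; lengths in m; the calibration is good to about 2 mm. A picture is of the moment at which its call begins: read the wrist's pose just before it. There is no depth.
- arm.sign_off(): hands the job in; it is judged then, once.
The state is a dict: "clock": time; "joints": joint angles; "dq": joint speeds; "joint_efforts": joint torques, N m; "position": TCP position; "ee_rot": TCP orientation; "force": force on the tool from outside, world axes, zero at the start; "ft_torque": the same for the moment, N m; "width": opening from 0.0 (shut) to 1.0 (fully open); "gripper_force": force on a finger pad.
Only numpy, scipy, OpenCV 4.12 (cv2) and the standard library are available. Lean on these libraries where they do the work, as an engineer would, in place of code of your own. Each camera call takes 0.05 s, during which the arm holds its last target. There are 200 camera calls.

## Working session

There is one attempt and no reset: what is moved stays moved. The work goes in short steps, Python scripts to look and compute and a shell command to move; the robot and the scene stay as the last step left them, time stands still between calls to the robot, and variables do not carry over. Pictures are saved under pics/ and viewed, at most 10 in all, crops included, and the job is handed in when it is done.

```bash
mkdir -p pics; python3 - <<'E'
from cell import arm
import cv2,numpy as np
s=arm.observe();print({k:np.round(v,3).tolist() for k,v in s.items()},arm.grip_point_offset)
for n in("scene","top","wrist"):
    d=arm.get_image(n);cv2.imwrite(f"pics/{n}0.png",d["frame"][:,:,::-1]);np.savez(f"{n}0.npz",**d)
    print(n,[ (k,np.round(v,3).tolist()) for k,v in d.items() if k!="frame"])
a=cv2.imread("pics/scene0.png");b=cv2.imread("pics/top0.png")
E
```

```text
{'clock': 0.0, 'joints': [1.006, 0.435, 0.025, 1.574, -0.012, 1.134, -0.075], 'dq': [0.001, -0.001, 0.0, -0.001, 0.001, 0.002, -0.0], 'joint_efforts': [0.001, -66.784, 0.986, -31.446, -0.061, 0.043, 0.0], 'position': [0.278, -0.559, 0.226], 'ee_rot': [-3.057, -0.718, 0.001], 'force': [0.76, -0.592, -0.397], 'ft_torque': [0.004, -0.026, -0.021], 'gripper_force': 0.0, 'width': 1.001} 0.0188
scene [('intrinsics', [[400.819, 0.0, 324.486], [0.0, 400.819, 203.678], [0.0, 0.0, 1.0]]), ('rvec', [1.739, 1.521, -0.81]), ('tvec', [-0.078, -0.205, 1.604])]
top [('intrinsics', [[465.563, 0.0, 323.039], [0.0, 465.563, 194.606], [0.0, 0.0, 1.0]]), ('rvec', [2.23, -2.173, 0.043]), ('tvec', [0.027, 0.554, 1.32])]
wrist [('intrinsics', [[292.508, 0.0, 316.216], [0.0, 292.508, 200.97], [0.0, 0.0, 1.0]]), ('mount', [[-0.001, -0.964, -0.264, 0.071], [1.0, -0.001, 0.0, 0.001], [-0.0, -0.264, 0.964, -0.158], [0.0, 0.0, 0.0, 1.0]])]
```

View pics/scene0.png

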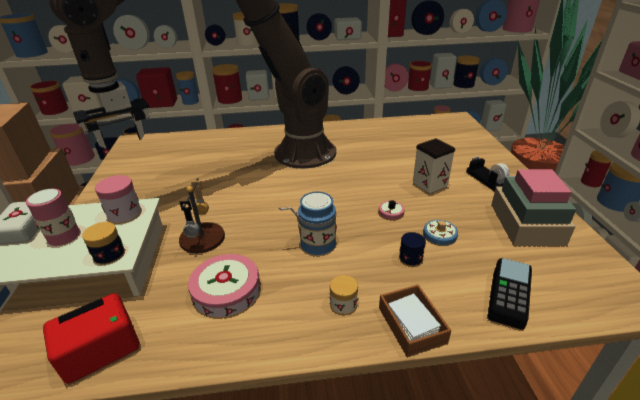

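View pics/top0.png

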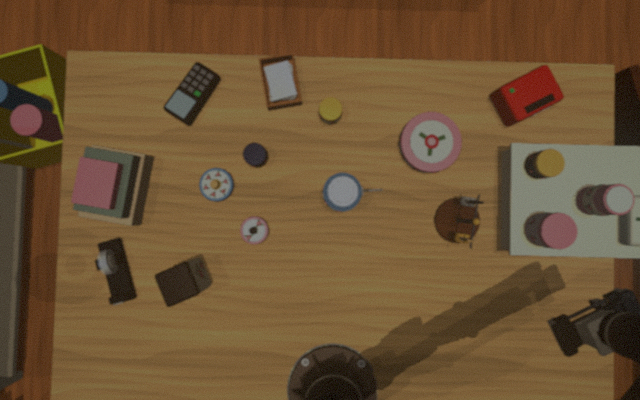

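The scene view shows the canister at about (318,222), the lid at (440,231), and the stand at (202,215). In the top view they are at (342,191), (216,184) and (457,220), with the hook at (375,189).

```bash
cat > h.py <<'E'
import numpy as np,cv2
from scipy.spatial.transform import Rotation as R
def load(n): return dict(np.load(n+".npz"))
def ray(d,uv,pose=None):
    K=d["intrinsics"];v=np.linalg.inv(K)@[uv[0],uv[1],1]
    if "rvec" in d:
        M=cv2.Rodrigues(d["rvec"])[0];o=-M.T@d["tvec"].ravel();v=M.T@v
    else:
        T=np.eye(4);T[:3,:3]=R.from_rotvec(pose[1]).as_matrix();T[:3,3]=pose[0];T=T@d["mount"];o=T[:3,3];v=T[:3,:3]@v
    return o,v/np.linalg.norm(v)
def plane(d,uv,z,pose=None):
    o,v=ray(d,uv,pose);return o+v*(z-o[2])/v[2]
def tri(*rs):
    A=sum(np.eye(3)-np.outer(v,v) for o,v in rs);b=sum((np.eye(3)-np.outer(v,v))@o for o,v in rs)
    p=np.linalg.solve(A,b);return p,[round(1e3*np.linalg.norm((np.eye(3)-np.outer(v,v))@(p-o)),1) for o,v in rs]
def proj(d,p,pose=None):
    K=d["intrinsics"]
    if "rvec" in d: c=cv2.Rodrigues(d["rvec"])[0]@p+d["tvec"].ravel()
    else:
        T=np.eye(4);T[:3,:3]=R.from_rotvec(pose[1]).as_matrix();T[:3,3]=pose[0];T=np.linalg.inv(T@d["mount"]);c=T[:3,:3]@p+T[:3,3]
    return (K@c/c[2])[:2]
E
python3 - <<'E'
from h import *
s=load("scene0");t=load("top0")
print("can",plane(t,(342,191),.15),tri(ray(t,(342,191)),ray(s,(317,201))))
print("hook",plane(t,(378,189),.135)); print("lid",plane(t,(216,184),.02)); print("ball",tri(ray(t,(458,220)),ray(s,(198,184))))
def crop(d,x,y,w,h,k): return cv2.resize(d["frame"][y:y+h,x:x+w,::-1],None,fx=k,fy=k,interpolation=cv2.INTER_CUBIC)
a=np.vstack([crop(s,160,165,80,60,5),crop(s,270,180,80,60,5)]);b=np.vstack([crop(t,420,185,80,60,5),crop(t,315,160,80,60,5)])
m=np.hstack([a,b]);cv2.imwrite("pics/m1.png",cv2.convertScaleAbs(m,alpha=1.5))
E
```

```text
can [ 0.55824913 -0.00755078  0.15      ] (array([ 0.55836519, -0.00763868,  0.14762172]), [np.float64(0.0), np.float64(0.0)])
hook [ 0.56659343 -0.10139217  0.135     ]
lid [0.575173   0.34583957 0.02      ]
ball (array([ 0.49281695, -0.30650895,  0.18730065]), [np.float64(11.2), np.float64(11.2)])
```

View pics/m1.png

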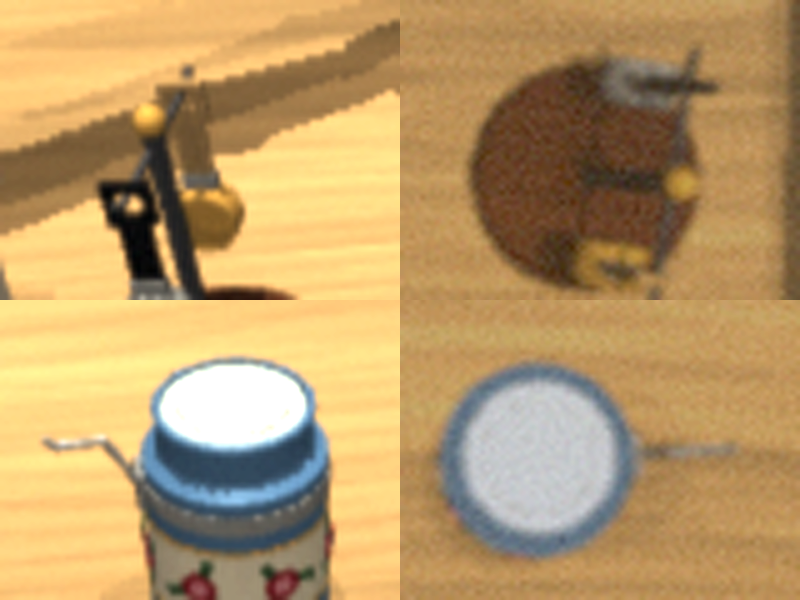

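The ball is at top (476,222) and scene (190,189). The wooden scoop is on the arm whose end is at top (471,244) and scene (197,179). The hook tip is at top (382,190) and scene (279,208).

```bash
python3 - <<'E'
from h import *
s=load("scene0");t=load("top0")
pr=lambda n,a,b:print(n,*tri(ray(t,a),ray(s,b)))
pr("ball",(476,222),(189.8,189));pr("woodend",(471,244.2),(197.4,179.4));pr("tip",(381.5,189.7),(279.2,208))
b=plane(t,(476,222),.177);w=plane(t,(471,244.2),.1675);k=plane(t,(479,195),.1675);print(b,w,k,np.linalg.norm(w-k))
# lid and rim circle by colour
for d,n in((t,"top"),(s,"scene")):
    hsv=cv2.cvtColor(d["frame"],cv2.COLOR_RGB2HSV);m=cv2.inRange(hsv,(95,80,40),(112,255,255))
    c,_=cv2.findContours(m,cv2.RETR_EXTERNAL,cv2.CHAIN_APPROX_NONE)
    for q in c:
        if cv2.contourArea(q)>100: print(n,cv2.minEnclosingCircle(q),cv2.fitEllipse(q))
E
```

```text
ball [ 0.48807494 -0.34337626  0.17369936] [np.float64(0.6), np.float64(0.6)]
woodend [ 0.43204613 -0.33241861  0.16884846] [np.float64(1.3), np.float64(1.3)]
tip [ 0.56476444 -0.10921427  0.14022702] [np.float64(0.6), np.float64(0.6)]
[ 0.48814675 -0.34288591  0.177     ] [ 0.43202022 -0.33416668  0.1675    ] [ 0.5562701 -0.3526983  0.1675   ] 0.12562425732106808
top ((0.5, 91.0), 11.011457443237305) ((3.055666208267212, 91.2488021850586), (7.702890872955322, 23.204288482666016), 179.511474609375)
scene ((317.57574462890625, 243.0), 16.696090698242188) ((317.9127197265625, 245.59092712402344), (15.543011665344238, 30.9326229095459), 87.23961639404297)
scene ((440.0, 232.0), 16.492521286010742) ((440.3710021972656, 230.27796936035156), (24.340024948120117, 31.99534034729004), 99.978759765625)
scene ((316.3730773925781, 210.0579833984375), 18.06243324279785) ((316.5683288574219, 211.68284606933594), (22.008512496948242, 36.049625396728516), 88.55300903320312)
scene ((618.5, 191.5), 22.192440032958984) ((618.8009033203125, 192.37474060058594), (34.02520751953125, 39.53609848022461), 81.99032592773438)
scene ((187.0299072265625, 91.47435760498047), 13.829475402832031) ((188.1849822998047, 90.91712188720703), (16.818174362182617, 27.16584014892578), 164.35121154785156)
scene ((127.0, 88.5), 14.705541610717773) ((128.7166748046875, 88.22846984863281), (14.359209060668945, 26.88833236694336), 134.02047729492188)
scene ((493.4090881347656, 70.75454711914062), 14.398662567138672) ((493.3877258300781, 70.70948028564453), (24.381332397460938, 27.93256378173828), 54.63612747192383)
scene ((24.0, 37.5), 25.811918258666992) ((24.635196685791016, 38.326759338378906), (32.4323616027832, 44.17489242553711), 132.6632537841797)
scene ((489.9375, 14.0625), 17.117570877075195) ((490.5255126953125, 14.85781192779541), (28.303691864013672, 33.23691940307617), 43.337730407714844)
```

```bash
python3 -m creep '[[0.061,-0.032,-0.018,0,0,0],[0.061,-0.032,-0.018,0,0,0],[0.061,-0.032,-0.018,0,0,0],[0.061,-0.032,-0.018,0,0,0],[0.061,-0.032,-0.018,0,0,0],[0.061,-0.032,-0.018,0,0,0],[0.061,-0.032,-0.018,0,0,0],[0.061,-0.032,-0.018,0,0,0],[0.061,-0.032,-0.018,0,0,0],[0.061,-0.032,-0.018,0,0,0],[0,0,0,0,0,0.048],[0,0,0,0,0,0.048],[0,0,0,0,0,0.048],[0,0,0,0,0,0.048],[0,0,0,0,0,0.048],[0,0,0,0,0,0.048],[0,0,0,0,0,0],[0,0,0,0,0,0]]' -1
cat > snap.py <<'E'
import sys
from h import *
from cell import arm
def snap(n):
    s=arm.observe();d=arm.get_image("wrist");d["pos"]=s["position"];d["rot"]=s["ee_rot"];np.savez(n+".npz",**d)
    cv2.imwrite(f"pics/{n}.png",cv2.convertScaleAbs(d["frame"][:,:,::-1],alpha=1.3))
    M=R.from_rotvec(s["ee_rot"]).as_matrix()
    print(n,np.round(s["position"],4),"x",np.round(M[:,0],3),"z",np.round(M[:,2],3),"F",np.round(s["force"],1),s["width"],s["gripper_force"],"t",s["clock"])
if __name__=="__main__": snap(sys.argv[1])
E
python3 snap.py w1
```

```text
clock: 1.65
position: [0.4398, -0.3361, 0.2985]
ee_rot: [-3.134, 0.217, 0.001]
force: [0.4, 0.2, 0.0]
width: 1.0
gripper_force: 0.0
w1 [ 0.4398 -0.3361  0.2985] x [ 0.99  -0.138 -0.   ] z [-0.  0. -1.] F [0.4 0.2 0. ] 1.0001392796419737 0.0 t 1.65
```

View pics/w1.png

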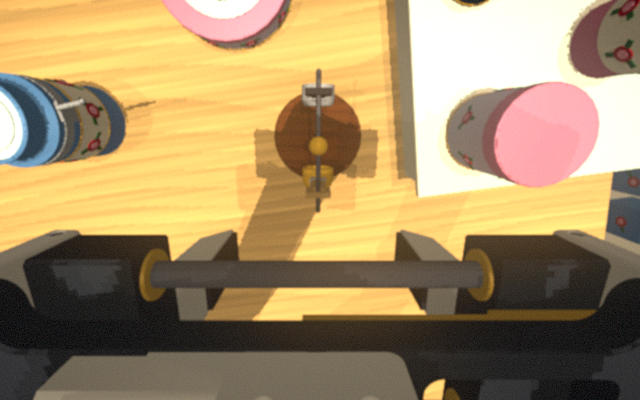

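The wrist view shows the stand's arms running from (318,70) to (318,211), with the ball at (318,146) and the wooden scoop's handle at about (318,185). The canister and its hook are on the left, hook at about (70,103).

```bash
python3 - <<'E'
from h import *
d=load("w1");t=load("top0");s=load("scene0");P=(d["pos"],d["rot"])
print("end",plane(d,(318.3,211),.1675,P),"ball",plane(d,(318,146),.175,P),"far",plane(d,(318.5,70),.1675,P))
print("tri end",tri(ray(d,(318.3,211),P),ray(s,(197.4,179.4)),ray(t,(471,244.2))))
print("tri ball",tri(ray(d,(318,146),P),ray(s,(189.8,189)),ray(t,(476,222))))
print("tcp px",proj(d,P[0],P))
f=d["frame"];c=cv2.resize(f[60:220,240:400,::-1],(600,600),interpolation=cv2.INTER_CUBIC);cv2.imwrite("pics/w1c.png",cv2.convertScaleAbs(c,alpha=1.5))
E
```

```text
end [ 0.42147493 -0.33647025  0.1675    ] ball [ 0.4876934  -0.34525307  0.175     ] far [ 0.55464337 -0.35500148  0.1675    ]
tri end (array([ 0.42698396, -0.33444815,  0.16692569]), [np.float64(5.8), np.float64(2.4), np.float64(5.0)])
tri ball (array([ 0.48767106, -0.34414238,  0.17311867]), [np.float64(1.1), np.float64(1.2), np.float64(0.4)])
tcp px [314.96730705 248.13140066]
```

View pics/w1c.png

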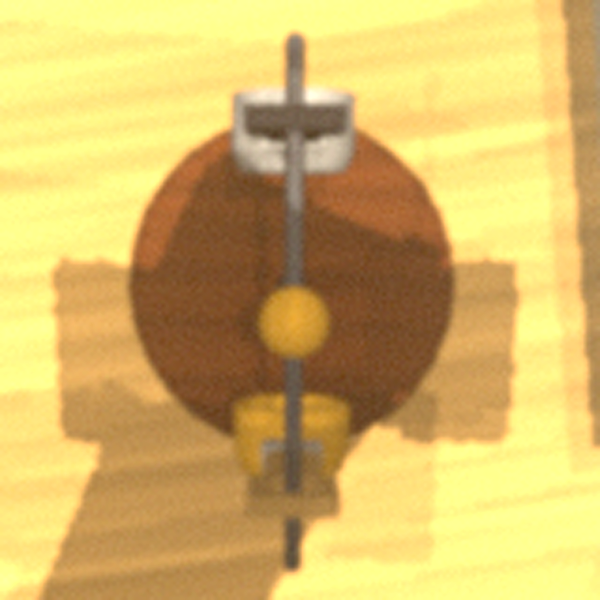

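The close-up shows the wooden paddle's top at about wrist pixel (318,195). That puts the eye near x=0.438, 50 mm out from the ball, and the arm lines up with tool x. I'll descend and grasp.

```bash
python3 -m creep '[[-0.0035,0.004,0.05,0,0,0],[0,0,0.06,0,0,0],[0,0,0.06,0,0,0],[0,0,0.06,0,0,0],[0,0,0.06,0,0,0],[0,0,0.06,0,0,0],[0,0,0.03,0,0,0],[0,0,0.026,0,0,0],[0,0,0,0,0,0],[0,0,0,0,0,0]]'
python3 -m creep '[[0,0,0,0,0,0],[0,0,0,0,0,0],[0,0,0,0,0,0],[0,0,0,0,0,0],[0,0,0,0,0,0],[0,0,0,0,0,0],[0,0,0,0,0,0],[0,0,0,0,0,0],[0,0,0,0,0,0],[0,0,0,0,0,0]]' 1 15
python3 snap.py w2
```

```text
clock: 2.53
position: [0.4383, -0.3377, 0.1364]
ee_rot: [-3.134, 0.22, 0.0]
force: [0.4, -0.4, 0.5]
width: 0.998
gripper_force: 0.0
clock: 3.37
position: [0.4383, -0.3377, 0.1363]
ee_rot: [3.134, -0.222, 0.0]
force: [-0.1, 0.3, -0.0]
width: 0.322
gripper_force: 0.0
w2 [ 0.4383 -0.3377  0.1363] x [ 0.99  -0.141  0.   ] z [ 0. -0. -1.] F [-0.1  0.3 -0. ] 0.3217143849678276 0.0 t 3.3667
```

View pics/w2.png

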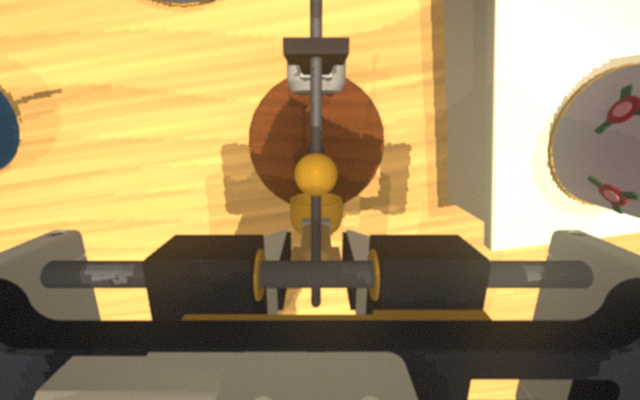

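The fingers straddle the paddle and the arm passes between them at column 316. They are still closing, at 30 mm.

```bash
python3 -m creep '[[0,0,0,0,0,0],[0,0,0,0,0,0],[0,0,0,0,0,0],[0,0,0,0,0,0]]' 1 25

```

```text
clock: 3.75
position: [0.4383, -0.3376, 0.1363]
ee_rot: [3.134, -0.222, -0.0]
force: [0.4, 0.4, -0.1]
width: 0.28
gripper_force: 25.0
```

```bash
python3 -m creep '[[0,0,-0.005,0,0,0],[0,0,-0.005,0,0,0],[0,0,-0.005,0,0,0],[0,0,-0.0038,0,0,0],[0,0,0,0,0,0],[0,0,0,0,0,0]]'
python3 -m creep '[[-0.01,0,0,0,0,0],[-0.01,0,0,0,0,0],[-0.01,0,0,0,0,0],[-0.01,0,0,0,0,0],[-0.01,0,0,0,0,0],[-0.01,0,0,0,0,0],[0,0,0,0,0,0]]'
```

```text
clock: 4.25
position: [0.4383, -0.3377, 0.144]
ee_rot: [3.134, -0.222, 0.0]
force: [-0.9, 0.6, -0.2]
width: 0.281
gripper_force: 25.0
clock: 4.83
position: [0.4134, -0.3343, 0.1439]
ee_rot: [3.134, -0.223, -0.001]
force: [-0.1, 0.1, -0.7]
width: 0.283
gripper_force: 25.0
```

```bash
python3 -m creep '[[-0.025,0,0,0,0,0],[-0.025,0,0,0,0,0],[0,0,-0.063,0,0,0],[0,0,-0.063,0,0,0],[0,0,-0.063,0,0,-0.0564],[0,0,-0.063,0,0,-0.0564],[0,0,-0.063,0,0,-0.0564],[0,0,0,0,0,-0.0564],[0,0,0,0,0,-0.0564],[0,0,0,0,0,-0.0564],[0,0,0,0,0,-0.0564],[0,0,0,0,0,-0.0564],[0,0,0,0,0,-0.0564],[0,0,0,0,0,-0.0564],[0,0,0,0,0,-0.0564],[0,0,0,0,0,-0.0564],[0,0,0,0,0,-0.0564],[0,0,0,0,0,-0.0564],[0,0,0,0,0,-0.0564],[0,0,0,0,0,0]]'
python3 -m creep '[[0.044,0.0575,0,0,0,0],[0.044,0.0575,0,0,0,0],[0.044,0.0575,0,0,0,0],[0.044,0.0575,0,0,0,0],[0.044,0.0575,0.044,0,0,0],[0.044,0.0575,0.044,0,0,0],[0.044,0.0575,0.044,0,0,0],[0.044,0.0575,0.044,0,0,0],[0,0,0,0,0,0],[0,0,0,0,0,0],[0,0,0,0,0,0]]'
python3 snap.py w3
```

```text
clock: 6.5
position: [0.3936, -0.3314, 0.2697]
ee_rot: [-2.148, -2.292, 0.001]
force: [0.0, 0.7, -0.9]
width: 0.28
gripper_force: 25.0
clock: 7.42
position: [0.5693, -0.1805, 0.1994]
ee_rot: [-2.157, -2.284, 0.002]
force: [-0.6, -1.0, -0.5]
width: 0.28
gripper_force: 25.0
w3 [ 0.5693 -0.1805  0.1994] x [-0.057  0.998 -0.001] z [-0.001 -0.001 -1.   ] F [-0.6 -1.  -0.5] 0.2801980336586871 24.999705255031586 t 7.4167
```

View pics/w3.png

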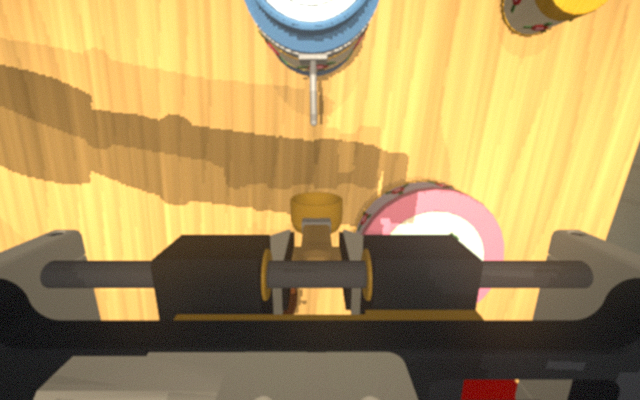

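The wrist view shows the hook from (316,62) to its tip at (314,122), the scoop hanging straight with its cup at (317,210), and the canister at the top.

```bash
cat > hook.py <<'E'
from h import *
def axis(n,r0,r1,c0,c1):
    d=load(n);P=(d["pos"],d["rot"]);f=d["frame"].astype(int)
    hsv=cv2.cvtColor(d["frame"],cv2.COLOR_RGB2HSV);out=[]
    for r in range(r0,r1,3):
        w=hsv[r,c0:c1,1]; cs=np.where(w<70)[0]+c0   # grey wire: low saturation
        out.append((r,len(cs),round(cs.mean(),1) if len(cs) else None))
    return d,P,out
E
python3 - <<'E'
from hook import *
d,P,o=axis("w3",55,132,302,328);print(o)
print("tip",plane(d,(314.2,122),.1425,P),"bar in",plane(d,(316,75),.135,P))
s=load("scene0");t=load("top0")
print("tri",tri(ray(d,(314.2,122),P),ray(t,(381.5,189.7)),ray(s,(279.2,208))))
print("eyeproj",proj(d,P[0]+[0,0,.0188],P))
# fit rim in top and wrist
for n,dd in(("top",t),):
    hsv=cv2.cvtColor(dd["frame"],cv2.COLOR_RGB2HSV);m=np.zeros(hsv.shape[:2],np.uint8);m[165:220,318:368]=cv2.inRange(hsv,(0,0,120),(180,60,255))[165:220,318:368]
    c=max(cv2.findContours(m,0,1)[0],key=cv2.contourArea);e=cv2.fitEllipse(c);print(e,plane(t,e[0],.1465))
E
```

```text
[(55, 26, np.float64(314.5)), (58, 25, np.float64(314.0)), (61, 25, np.float64(314.0)), (64, 15, np.float64(309.0)), (67, 6, np.float64(312.5)), (70, 17, np.float64(318.6)), (73, 25, np.float64(314.0)), (76, 7, np.float64(313.0)), (79, 7, np.float64(313.0)), (82, 6, np.float64(312.5)), (85, 6, np.float64(312.5)), (88, 6, np.float64(312.5)), (91, 5, np.float64(313.0)), (94, 5, np.float64(313.0)), (97, 5, np.float64(313.0)), (100, 5, np.float64(313.0)), (103, 5, np.float64(313.0)), (106, 5, np.float64(313.0)), (109, 5, np.float64(313.0)), (112, 5, np.float64(313.0)), (115, 5, np.float64(313.0)), (118, 5, np.float64(313.0)), (121, 5, np.float64(313.0)), (124, 4, np.float64(313.5)), (127, 0, None), (130, 0, None)]
tip [ 0.56441471 -0.11141738  0.1425    ] bar in [ 0.56388346 -0.0795204   0.135     ]
tri (array([ 0.56455535, -0.10996979,  0.13996197]), [np.float64(1.5), np.float64(0.2), np.float64(1.4)])
eyeproj [315.26590125 260.49117961]
((342.39337158203125, 191.00047302246094), (28.43537139892578, 28.62493324279785), 139.82962036132812) [ 0.55844386 -0.00870035  0.1465    ]
```

```bash
python3 -m creep '[[0.0262,-0.0009,0.0354,0,0,0],[0.0262,-0.0009,0.0354,0,0,0],[0.0262,-0.0009,0.0354,0,0,0],[0.0262,-0.0009,0.0354,0,0,0],[0.0262,-0.0009,0.0354,0,0,0],[0,0,0,0,0,0],[0,0,0,0,0,0],[0,0,0,0,0,0],[0,0,0,0,0,0]]'
python3 snap.py w4; python3 -c "
from h import *
f=load('w4')['frame'][120:300,240:400,::-1];cv2.imwrite('pics/w4c.png',cv2.convertScaleAbs(cv2.resize(f,(528,594),interpolation=cv2.INTER_CUBIC),alpha=1.3))"
```

```text
clock: 8.22
position: [0.5657, -0.1294, 0.13]
ee_rot: [2.155, 2.283, 0.001]
force: [0.8, -0.5, -0.8]
width: 0.28
gripper_force: 25.0
w4 [ 0.5657 -0.1294  0.13  ] x [-0.057  0.998 -0.001] z [ 0.002 -0.001 -1.   ] F [ 0.8 -0.5 -0.8] 0.2795645542282082 24.999835789203644 t 8.2167
```

View pics/w4c.png

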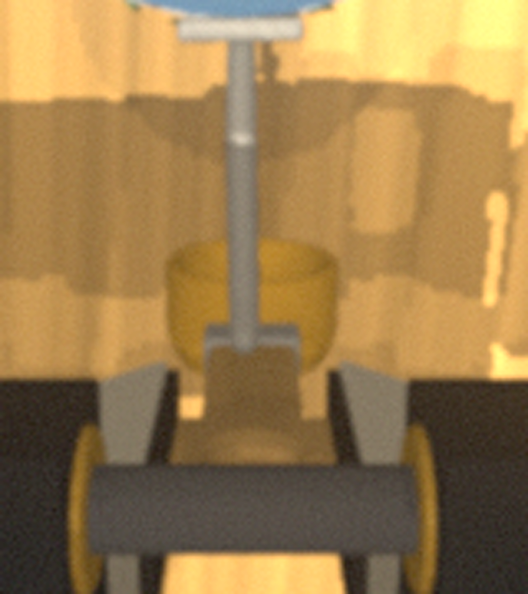

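The crop shows the scoop centred on column 316.5. The hook tip is at about (314.5,225) and the bar at about (313,162), so the hook sits about 1.1–1.8 mm to the tool's −y. Next is a height check by parallax.

```bash
python3 - <<'E'
from h import *
a=load("w3");b=load("w4");A=(a["pos"],a["rot"]);B=(b["pos"],b["rot"])
from hook import axis
for n,r0,r1 in(("w3",118,132),("w4",215,236)):
    g=load(n)["frame"].astype(int);print(n,[(r,g[r,311:317].mean(0).round().astype(int).tolist()) for r in range(r0,r1)])
for ra,rb in((124,225),(125,226),(126,226)):
    print(tri(ray(a,(313.6,ra),A),ray(b,(314.5,rb),B)))
s=load("scene0");t=load("top0")
print(tri(ray(a,(313.6,125),A),ray(b,(314.5,226),B),ray(t,(381.5,189.7)),ray(s,(279.2,208))))
# bar knee (slope start, 70 mm out): w4 crop y140
print("knee w4",plane(b,(312.9,162.4),.135,B))
# scoop self-check: eye-height paddle
print(proj(b,B[0]+[0,0,.0188+.013],B), proj(b,B[0]+[0,0,.0188],B))
E
```

```text
w3 [(118, [141, 128, 110]), (119, [142, 129, 110]), (120, [148, 135, 116]), (121, [154, 141, 123]), (122, [156, 144, 125]), (123, [152, 139, 119]), (124, [147, 130, 106]), (125, [152, 125, 89]), (126, [165, 128, 76]), (127, [176, 133, 74]), (128, [180, 136, 76]), (129, [180, 136, 75]), (130, [177, 135, 73]), (131, [178, 136, 75])]
w4 [(215, [101, 94, 82]), (216, [101, 94, 82]), (217, [103, 95, 83]), (218, [101, 93, 80]), (219, [102, 95, 82]), (220, [103, 95, 83]), (221, [104, 98, 85]), (222, [106, 98, 86]), (223, [106, 98, 86]), (224, [102, 95, 84]), (225, [96, 87, 74]), (226, [92, 80, 63]), (227, [91, 74, 50]), (228, [90, 70, 42]), (229, [91, 69, 39]), (230, [92, 71, 40]), (231, [91, 70, 41]), (232, [92, 71, 40]), (233, [91, 70, 39]), (234, [91, 70, 41]), (235, [90, 70, 40])]
(array([ 0.56417439, -0.11282077,  0.14061452]), [np.float64(0.1), np.float64(0.1)])
(array([ 0.56421021, -0.113517  ,  0.14026021]), [np.float64(0.1), np.float64(0.1)])
(array([ 0.56423747, -0.11424554,  0.13829156]), [np.float64(0.1), np.float64(0.1)])
(array([ 0.56447886, -0.11125393,  0.14069458]), [np.float64(2.3), np.float64(2.0), np.float64(1.5), np.float64(2.7)])
knee w4 [ 0.56164867 -0.08031223  0.135     ]
[315.35744248 273.08405515] [315.37327848 260.5152298 ]
```

```bash
python3 -m creep '[[0,-0.0035,0.014,0,0,0],[0,0,0.014,0,0,0],[0,0,0,0,0,0],[0,0,0,0,0,0]]'
python3 -m creep '[[0.01,0,0,0,0,0],[0.01,0,0,0,0,0],[0.01,0,0,0,0,0],[0.01,0,0,0,0,0],[0.01,0,0,0,0,0],[0,0,0,0,0,0],[0,0,0,0,0,0]]'
python3 snap.py w5;  python3 -c "
from h import *
f=load('w5')['frame'][120:300,240:400,::-1];cv2.imwrite('pics/w5c.png',cv2.convertScaleAbs(cv2.resize(f,(528,594),interpolation=cv2.INTER_CUBIC),alpha=1.5))"
```

```text
clock: 8.6
position: [0.5632, -0.1279, 0.1169]
ee_rot: [-2.154, -2.286, 0.001]
force: [-0.4, -0.4, -0.9]
width: 0.283
gripper_force: 25.0
clock: 9.18
position: [0.5625, -0.1074, 0.1175]
ee_rot: [2.153, 2.287, 0.0]
force: [-0.1, 0.3, -0.2]
width: 0.277
gripper_force: 25.0
w5 [ 0.5625 -0.1074  0.1175] x [-0.06   0.998 -0.   ] z [ 0. -0. -1.] F [-0.1  0.3 -0.2] 0.27657511676973207 25.000043213367462 t 9.1833
```

View pics/w5c.png

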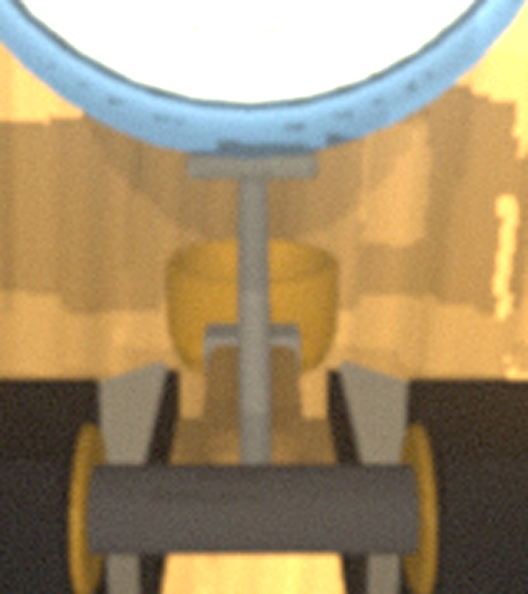

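The hook (crop column 254) is now centred on the scoop (252.5), and its tip passes into the paddle with no force. I'll push on slowly.

```bash
python3 -m creep '[[0.005,0,-0.002,0,0,0],[0.007,0,0,0,0,0],[0.007,0,0,0,0,0],[0.007,0,0,0,0,0],[0.007,0,0,0,0,0],[0,0,0,0,0,0],[0,0,0,0,0,0]]'
python3 snap.py w6
```

```text
clock: 9.82
position: [0.5617, -0.0944, 0.1182]
ee_rot: [-2.154, -2.287, 0.0]
force: [1.0, -0.4, 0.1]
width: 0.277
gripper_force: 25.0
w6 [ 0.5617 -0.0944  0.1182] x [-0.06   0.998  0.   ] z [-0.  0. -1.] F [ 1.  -0.4  0.1] 0.27659526426165043 24.99994933605194 t 9.8167
```

```bash
python3 -m creep '[[0,0,0.004,0,0,0],[0,0,0.004,0,0,0],[0,0,0.004,0,0,0],[0,0,0.003,0,0,0],[0,0,0,0,0,0],[0,0,0,0,0,0]]' - 8
python3 -m creep '[[0,0,0.002,0,0,0],[0,0,0.002,0,0,0],[0,0,0,0,0,0],[0,0,0,0,0,0]]'
```

```text
clock: 10.37
position: [0.5616, -0.0947, 0.1121]
ee_rot: [-2.154, -2.287, 0.0]
force: [-0.6, 0.7, -0.4]
width: 0.281
gripper_force: 8.0
clock: 10.7
position: [0.5619, -0.0947, 0.111]
ee_rot: [2.154, 2.286, 0.0]
force: [-0.9, 0.7, 4.3]
width: 0.278
gripper_force: 8.0
```

Contact reads 4.3 N with the eye at 0.130, so the scoop is bearing on the bar. Releasing and lifting away.

```bash
python3 -m creep '[[0,0,-0.001,0,0,0],[0,0,0,0,0,0],[0,0,0,0,0,0],[0,0,0,0,0,0],[0,0,0,0,0,0],[0,0,0,0,0,0],[0,0,0,0,0,0],[0,0,0,0,0,0]]' -0.1
python3 -m creep '[[0,0,-0.01,0,0,0],[0,0,-0.02,0,0,0],[0,0,-0.04,0,0,0],[0,0,-0.06,0,0,0],[0,0,-0.06,0,0,0],[0,0,-0.06,0,0,0],[0,0,-0.06,0,0,0],[0,0,-0.06,0,0,0],[0,0,-0.06,0,0,0]]' -1
python3 - <<'E'
from snap import *
snap("w7")
def crop(d,x,y,w,h,k): return cv2.resize(d["frame"][y:y+h,x:x+w,::-1],None,fx=k,fy=k,interpolation=cv2.INTER_CUBIC)
for n in("scene","top"): d=arm.get_image(n);np.savez(n+"1.npz",**d)
s=load("scene1");t=load("top1");w=load("w7")
m=np.vstack([np.hstack([crop(s,270,180,80,60,5),crop(t,315,160,80,60,5)]),np.hstack([crop(w,160,0,320,240,1.25),crop(s,400,190,80,60,5)])])
cv2.imwrite("pics/m7.png",cv2.convertScaleAbs(m,alpha=1.4))
E
```

```text
clock: 11.37
position: [0.5617, -0.0947, 0.111]
ee_rot: [-2.154, -2.287, 0.0]
force: [0.0, 0.5, -0.2]
width: 0.553
gripper_force: 0.0
clock: 12.12
position: [0.5615, -0.0945, 0.2853]
ee_rot: [2.154, 2.286, 0.001]
force: [0.9, 0.2, 0.0]
width: 0.999
gripper_force: 0.0
w7 [ 0.5615 -0.0945  0.2853] x [-0.06   0.998 -0.   ] z [ 0.001 -0.    -1.   ] F [0.9 0.2 0. ] 0.999198179401294 0.0 t 12.1167
```

View pics/m7.png

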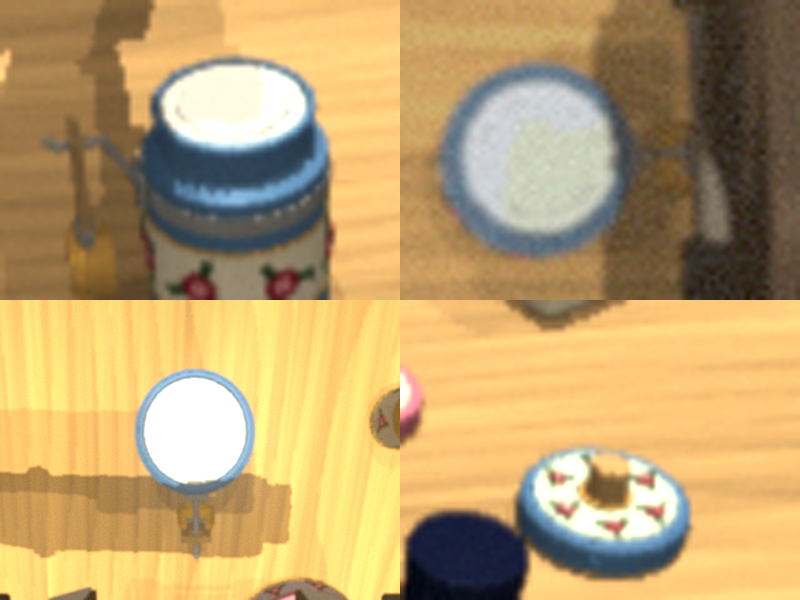

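The scoop hangs mid-bar on the hook (crop about (78,145)) and is released; the canister has not moved. The lid is at scene pixel (440,231) with a wooden knob. That was my tenth picture, so from here I work from numbers. I'll fit the rim and go over the lid.

```bash
python3 -m creep '[[0.0844,0.0077,0.0067,0,0,0],[0.0844,0.0077,0.0067,0,0,0],[0.0844,0.0077,0.0067,0,0,0],[0.0844,0.0077,0.0067,0,0,0],[0.0844,0.0077,0.0067,0,0,0],[0.0844,0.0077,0.0067,0,0,0],[0.0844,0.0077,0.0067,0,0,0],[0.0844,0.0077,0.0067,0,0,0],[0.0844,0.0077,0.0067,0,0,0],[0.0844,0.0077,0.0067,0,0,0],[0.0844,0.0077,0.0067,0,0,0],[0.0844,0.0077,0.0067,0,0,0],[0.0844,0.0077,0.0067,0,0,0],[0,0,0,0,0,0],[0,0,0,0,0,0],[0,0,0,0,0,0]]'
cat > circ.py <<'E'
from h import *
def blob(n,lo,hi,roi,mina=100):
    d=load(n);x,y,w,h=roi;hsv=cv2.cvtColor(d["frame"],cv2.COLOR_RGB2HSV);m=np.zeros(hsv.shape[:2],np.uint8)
    m[y:y+h,x:x+w]=cv2.inRange(hsv,lo,hi)[y:y+h,x:x+w]
    c=[q for q in cv2.findContours(m,cv2.RETR_EXTERNAL,cv2.CHAIN_APPROX_NONE)[0] if cv2.contourArea(q)>mina]
    return d,[np.vstack(c)] if 0 else c
def circ(d,c,z):
    "contour -> plane z -> circle centre, diameter"
    P=(d["pos"],d["rot"]) if "pos" in d else None
    h=cv2.convexHull(c).reshape(-1,2);p=np.array([plane(d,q,z,P)[:2] for q in h])
    A=np.c_[2*p,np.ones(len(p))];s=np.linalg.lstsq(A,(p**2).sum(1),rcond=None)[0]
    r=np.sqrt(s[2]+s[0]**2+s[1]**2);return s[:2].round(4),round(2*r,4),round(np.std(np.linalg.norm(p-s[:2],axis=1)),4)
E
python3 snap.py w8
python3 - <<'E'
from circ import *
d,cs=blob("w7",(0,0,190),(180,60,255),(220,40,200,130),500)
for c in cs: print("mouth w7",cv2.fitEllipse(c),circ(d,c,.1465))
d,cs=blob("w7",(92,60,40),(118,255,255),(220,40,200,130),300)
for c in cs: print("rim w7",cv2.fitEllipse(c),circ(d,c,.1475))
for n,roi in(("w8",(150,60,340,200)),):
  d,cs=blob(n,(92,60,40),(118,255,255),roi,60)
  for c in cs: print("lid",n,cv2.boundingRect(c),cv2.contourArea(c),circ(d,c,.016))
  d,cs=blob(n,(8,70,60),(25,255,255),roi,60)
  for c in cs: print("wood",n,cv2.boundingRect(c),cv2.contourArea(c))
E
```

```text
clock: 13.6
position: [0.5753, 0.3452, 0.2473]
ee_rot: [2.154, 2.287, -0.003]
force: [0.4, -0.3, -0.1]
width: 0.995
gripper_force: 0.0
w8 [0.5753 0.3452 0.2473] x [-0.06   0.998 -0.001] z [-0.001 -0.001 -1.   ] F [ 0.4 -0.3 -0.1] 0.9953918279557995 0.0 t 13.6
mouth w7 ((315.53369140625, 104.0346450805664), (79.37203216552734, 81.89143371582031), 5.383763790130615) (array([ 0.5566, -0.0107]), np.float64(0.0767), np.float64(0.0003))
rim w7 ((315.45745849609375, 104.36360168457031), (89.59578704833984, 93.03069305419922), 2.221423625946045) (array([ 0.5566, -0.0116]), np.float64(0.0897), np.float64(0.0005))
lid w8 (284, 182, 63, 26) 73.0 (array([0.5729, 0.3433]), np.float64(0.0893), np.float64(0.0004))
lid w8 (291, 140, 33, 12) 103.0 (array([0.5664, 0.3657]), np.float64(0.0529), np.float64(0.0017))
wood w8 (236, 234, 8, 26) 102.0
wood w8 (150, 60, 340, 200) 64162.0
```

```bash
python3 -m creep '[[-0.07,-0.003,0.07,0,0,0],[-0.07,-0.003,0.07,0,0,0],[-0.06,0,0.07,0,0,0],[0,0,0.015,0,0,0],[0,0,0,0,0,0],[0,0,0,0,0,0],[0,0,0,0,0,0]]'
python3 snap.py w9
python3 - <<'E'
from circ import *
d=load("w9");P=(d["pos"],d["rot"]);print(proj(d,np.array([.5735,.344,.02]),P))
hsv=cv2.cvtColor(d["frame"],cv2.COLOR_RGB2HSV)
for r in (80,95,110,125,140): print(r,[tuple(int(v) for v in hsv[r,c]) for c in range(250,390,10)])
E
```

```text
clock: 14.23
position: [0.5784, 0.2669, 0.1597]
ee_rot: [2.154, 2.287, 0.004]
force: [0.0, 0.8, 0.6]
width: 1.0
gripper_force: 0.0
w9 [0.5784 0.2669 0.1597] x [-0.06   0.998  0.002] z [ 0.002  0.002 -1.   ] F [0.  0.8 0.6] 1.0000052857678188 0.0 t 14.2333
[315.04876361 113.39634677]
80 [(17, 146, 209), (18, 150, 206), (18, 145, 215), (102, 71, 175), (33, 36, 224), (10, 29, 217), (1, 149, 211), (60, 5, 223), (44, 31, 181), (40, 7, 222), (102, 75, 181), (19, 144, 220), (17, 144, 218), (17, 150, 217)]
95 [(17, 148, 215), (17, 146, 189), (103, 72, 152), (33, 36, 224), (34, 33, 224), (33, 32, 224), (39, 11, 222), (40, 10, 222), (43, 31, 188), (41, 16, 223), (47, 8, 225), (103, 33, 141), (18, 143, 221), (18, 149, 219)]
110 [(17, 143, 196), (18, 146, 189), (102, 67, 174), (37, 45, 189), (32, 44, 197), (22, 151, 218), (18, 142, 212), (19, 132, 221), (30, 54, 221), (46, 30, 188), (43, 8, 224), (102, 75, 181), (18, 146, 220), (20, 136, 223)]
125 [(18, 145, 193), (18, 145, 188), (103, 72, 149), (33, 36, 224), (35, 35, 224), (34, 36, 224), (19, 172, 202), (19, 173, 200), (60, 6, 224), (22, 99, 134), (43, 10, 225), (103, 39, 138), (18, 147, 219), (20, 136, 220)]
140 [(18, 146, 196), (17, 146, 187), (18, 143, 182), (103, 72, 171), (33, 39, 225), (45, 87, 120), (34, 39, 224), (1, 117, 192), (33, 44, 198), (19, 75, 164), (102, 58, 115), (17, 144, 191), (17, 143, 195), (18, 142, 213)]
```

```bash
python3 - <<'E'
from circ import *
d,cs=blob("w9",(0,0,60),(180,100,255),(230,40,170,150),800)
for c in cs: print("lid",cv2.boundingRect(c),[(z,circ(d,c,z)) for z in(.012,.018,.022)])
m=np.zeros(d["frame"].shape[:2],np.uint8);x,y,w,h=cv2.boundingRect(cs[0]);hsv=cv2.cvtColor(d["frame"],cv2.COLOR_RGB2HSV)
k=cv2.inRange(hsv,(14,110,60),(25,255,255));m[y+20:y+h-20,x+20:x+w-20]=k[y+20:y+h-20,x+20:x+w-20]
P=(d["pos"],d["rot"])
c=max(cv2.findContours(m,0,1)[0],key=cv2.contourArea);bx=cv2.boundingRect(c);print("knob",bx,cv2.minAreaRect(c))
hs=[plane(d,(bx[0]+bx[2]/2,bx[1]+12),.046,P)];print(hs)
# same mask style for rim in w7
for n,lo in(("w7",(92,40,40)),):
    d,cs=blob(n,lo,(118,255,255),(220,40,200,130),300)
    for c in cs: print("rim",[(z,circ(d,c,z)) for z in(.145,.1475,.15)])
# two-view height of lid: top, scene knob
for n,roi in(("top0",(190,160,52,50)),("scene0",(420,215,42,32)),("top1",(190,160,52,50))):
    d,cs=blob(n,(0,0,40),(180,95,255),roi,200)
    for c in cs: print(n,cv2.boundingRect(c),cv2.fitEllipse(c)[0],circ(d,c,.018))
E
```

```text
lid (265, 59, 99, 104) [(0.012, (array([0.5727, 0.345 ]), np.float64(0.0987), np.float64(0.0002))), (0.018, (array([0.5728, 0.3449]), np.float64(0.0967), np.float64(0.0002))), (0.022, (array([0.5728, 0.3447]), np.float64(0.0954), np.float64(0.0002)))]
knob (299, 97, 29, 32) ((313.0, 112.5), (31.0, 28.0), 90.0)
[array([0.57199454, 0.34700813, 0.046     ])]
rim [(0.145, (array([ 0.5566, -0.0117]), np.float64(0.0913), np.float64(0.0002))), (0.1475, (array([ 0.5566, -0.0118]), np.float64(0.0905), np.float64(0.0002))), (0.15, (array([ 0.5566, -0.0119]), np.float64(0.0897), np.float64(0.0002)))]
top0 (199, 167, 35, 35) (215.8749237060547, 184.15505981445312) (array([0.5751, 0.3468]), np.float64(0.0986), np.float64(0.0004))
scene0 (420, 219, 38, 27) (439.5751953125, 231.97007751464844) (array([0.5774, 0.3388]), np.float64(0.1162), np.float64(0.0043))
top1 (199, 167, 35, 35) (215.81898498535156, 184.2210693359375) (array([0.5748, 0.3469]), np.float64(0.0986), np.float64(0.0005))
```

Wrist and top agree on the rim-minus-lid offset to 1 mm, (0.016, 0.356), and the lid's diameter checks out (96.7 mm at z=0.018). Grasping the knob.

```bash
python3 -m creep '[[0.0657,-0.001,0.03,0,0,0],[0.0657,-0.001,0.03,0,0,0],[0.0657,-0.001,0.03,0,0,0],[0,0,0.05,0,0,0],[0,0,0.05,0,0,0],[0,0,0.05,0,0,0],[0,0,0.05,0,0,0],[0,0,0.03,0,0,0],[0,0,0.012,0,0,0],[0,0,0,0,0,0],[0,0,0,0,0,0],[0,0,0,0,0,0]]'
```

```text
clock: 15.28
position: [0.5728, 0.3452, 0.0269]
ee_rot: [2.154, 2.286, 0.003]
force: [0.1, 0.6, -0.2]
width: 1.001
gripper_force: 0.0
```

```bash
python3 -m creep '[[0,0,0.004,0,0,0],[0,0,0,0,0,0],[0,0,0,0,0,0],[0,0,0,0,0,0],[0,0,0,0,0,0],[0,0,0,0,0,0],[0,0,0,0,0,0],[0,0,0,0,0,0],[0,0,0,0,0,0],[0,0,0,0,0,0],[0,0,0,0,0,0],[0,0,0,0,0,0],[0,0,0,0,0,0],[0,0,0,0,0,0],[0,0,0,0,0,0]]' 1 40
python3 snap.py w10
```

```text
clock: 16.53
position: [0.572, 0.3444, 0.0238]
ee_rot: [2.154, 2.287, 0.0]
force: [0.3, 0.9, -0.4]
width: 0.249
gripper_force: 40.0
w10 [0.572  0.3444 0.0238] x [-0.06   0.998 -0.   ] z [ 0. -0. -1.] F [ 0.3  0.9 -0.4] 0.24874267174025688 39.99985098838806 t 16.5333
```

```bash
python3 -m creep '[[0,0,-0.02,0,0,0],[0,0,-0.05,0,0,0],[0,0,-0.08,0,0,0],[0,0,-0.09,0,0,0],[0,0,-0.09,0,0,0],[0,0,-0.09,0,0,0],[0,0,-0.09,0,0,0],[0,0,-0.08,0,0,0],[0,0,0,0,0,0],[0,0,0,0,0,0],[0,0,0,0,0,0]]'
python3 snap.py w11
python3 - <<'E'
from circ import *
from scipy.optimize import least_squares
d=load("w11");P=(d["pos"],d["rot"]);hsv=cv2.cvtColor(d["frame"],cv2.COLOR_RGB2HSV);z=P[0][2]-.002-.003
print("pred",proj(d,P[0],P))
pts=[]
for c in range(215,420,5):
    col=hsv[60:235,c,1].astype(int);r=np.where(col<100)[0]
    if len(r): pts.append((c,r[0]+60))
print(pts)
for r in range(190,236,8): print(r,[tuple(int(v) for v in hsv[r,c]) for c in range(200,430,16)])
E
```

```text
clock: 17.5
position: [0.5715, 0.344, 0.2591]
ee_rot: [2.154, 2.287, -0.002]
force: [-0.2, 0.2, -2.1]
width: 0.249
gripper_force: 40.0
w11 [0.5715 0.344  0.2591] x [-0.06   0.998 -0.001] z [-0.001 -0.001 -1.   ] F [-0.2  0.2 -2.1] 0.24926367587863335 39.999529123306274 t 17.5
pred [315.39321352 245.60331959]
[(215, np.int64(223)), (220, np.int64(222)), (225, np.int64(222)), (230, np.int64(223)), (235, np.int64(224)), (240, np.int64(213)), (245, np.int64(199)), (250, np.int64(194)), (255, np.int64(188)), (260, np.int64(182)), (265, np.int64(177)), (270, np.int64(173)), (275, np.int64(169)), (280, np.int64(168)), (285, np.int64(165)), (290, np.int64(163)), (295, np.int64(161)), (300, np.int64(160)), (305, np.int64(159)), (310, np.int64(159)), (315, np.int64(158)), (320, np.int64(157)), (325, np.int64(159)), (330, np.int64(159)), (335, np.int64(161)), (340, np.int64(162)), (345, np.int64(164)), (350, np.int64(166)), (355, np.int64(167)), (360, np.int64(170)), (365, np.int64(176)), (370, np.int64(180)), (375, np.int64(185)), (380, np.int64(191)), (385, np.int64(198)), (390, np.int64(208)
[... 747 characters left out ...]
, 145, 208), (17, 147, 212), (17, 150, 160), (106, 61, 104), (20, 77, 163), (18, 75, 163), (23, 80, 130), (20, 78, 163), (20, 77, 162), (11, 104, 132), (14, 99, 139), (19, 82, 165), (13, 55, 135), (18, 143, 224), (17, 150, 220)]
222 [(18, 149, 211), (0, 104, 229), (0, 102, 234), (104, 69, 104), (31, 86, 83), (21, 74, 165), (19, 79, 161), (19, 181, 141), (18, 96, 143), (40, 112, 66), (19, 77, 163), (20, 81, 164), (104, 72, 110), (18, 147, 226), (18, 150, 220)]
230 [(17, 146, 208), (27, 60, 226), (36, 27, 235), (103, 38, 95), (3, 122, 127), (19, 78, 147), (18, 140, 137), (18, 140, 102), (18, 169, 119), (21, 72, 117), (20, 75, 142), (19, 83, 142), (104, 72, 113), (18, 143, 226), (18, 149, 221)]
```

```bash
python3 - <<'E'
from circ import *
from scipy.optimize import least_squares
d=load("w11");P=(d["pos"],d["rot"]);hsv=cv2.cvtColor(d["frame"],cv2.COLOR_RGB2HSV)
pts=[]
for c in range(250,386,3):
    r=np.where(hsv[60:235,c,1]<100)[0][0]+60;pts.append((c,r-.5))
for r in range(185,222,3):
    q=np.where(hsv[r,235:400,1]<100)[0];pts+=[(235+q[0]-.5,r),(235+q[-1]+.5,r)]
for dz in(-.002,-.005,-.008):
    p=np.array([plane(d,q,P[0][2]+dz,P)[:2] for q in pts])
    f=least_squares(lambda s:np.hypot(*(p-s[:2]).T)-s[2],[*P[0][:2],.048],loss="soft_l1",f_scale=.0005)
    c=f.x[:2];off=c-P[0][:2]
    print(dz,c.round(4),"D",2*f.x[2].round(4),"off",off.round(4),"tool x,y",(off@[-.06,.998]).round(4),(off@[.998,.06]).round(4))
    print("  place TCP:",(P[0][:2]+np.array([.5566,-.0118])-c).round(4))
E
```

```text
-0.002 [0.5716 0.3489] D 0.0912 off [0.0001 0.005 ] tool x,y 0.005 0.0004
  place TCP: [ 0.5565 -0.0168]
-0.005 [0.5717 0.3477] D 0.0928 off [0.0002 0.0037] tool x,y 0.0037 0.0004
  place TCP: [ 0.5564 -0.0155]
-0.008 [0.5718 0.3465] D 0.0946 off [0.0003 0.0025] tool x,y 0.0025 0.0004
  place TCP: [ 0.5563 -0.0143]
```

```bash
python3 -m creep '[[-0.0737,-0.0076,0,0,0,0],[-0.0737,-0.0076,0,0,0,0],[-0.0737,-0.0076,0,0,0,0],[-0.0737,-0.0076,0,0,0,0],[-0.0737,-0.0076,0,0,0,0],[-0.0737,-0.0076,0,0,0,0],[-0.0737,-0.0076,0,0,0,0],[-0.0737,-0.0076,0,0,0,0],[-0.0737,-0.0076,0,0,0,0],[-0.0737,-0.0076,0,0,0,0],[-0.0737,-0.0076,0,0,0,0],[-0.0737,-0.0076,0,0,0,0],[0,0,0.04,0,0,0],[0,0,0.06,0,0,0],[0,0,0.06,0,0,0],[0,0,0,0,0,0],[0,0,0,0,0,0],[0,0,0,0,0,0],[0,0,0,0,0,0]]'
python3 - <<'E'
from cell import arm;import numpy as np
for i in range(1): s=arm.observe();print(s["position"].round(4) if hasattr(s["position"],"round") else s["position"],np.round(s["joints"],4).tolist(),s["force"])
E
```

```text
clock: 19.13
position: [0.5574, -0.0106, 0.197]
ee_rot: [2.153, 2.286, 0.002]
force: [0.7, -0.4, -1.3]
width: 0.248
gripper_force: 40.0
[ 0.5574 -0.0106  0.197 ] [0.2097, 0.3847, -0.3844, 1.7559, 0.1649, 1.031, -0.1742] [ 0.73445915 -0.36710412 -1.33911454]
```

```bash
for i in 1 2 3 4 5 6; do python3 -m creep '[[0,0,0,0,0,0]]' | grep position; done
```

```text
position: [0.5574, -0.0106, 0.197]
position: [0.5572, -0.0107, 0.1968]
position: [0.557, -0.0108, 0.1965]
position: [0.5568, -0.0108, 0.1962]
position: [0.5567, -0.0109, 0.196]
position: [0.5567, -0.0109, 0.1959]
```

```bash
python3 -m creep '[[-0.001,-0.001,0.015,0,0,0],[0,0,0.015,0,0,0],[0,0,0.015,0,0,0],[0,0,0.003,0,0,0],[0,0,0,0,0,0],[0,0,0,0,0,0],[0,0,0,0,0,0]]'
python3 -m creep '[[0,0,0.003,0,0,0],[0,0,0.003,0,0,0],[0,0,0.003,0,0,0],[0,0,0,0,0,0],[0,0,0,0,0,0]]'
```

```text
clock: 20.22
position: [0.5564, -0.0113, 0.1767]
ee_rot: [2.154, 2.287, 0.0]
force: [0.5, 0.3, -2.8]
width: 0.252
gripper_force: 40.0
clock: 20.63
position: [0.5562, -0.0113, 0.173]
ee_rot: [-2.154, -2.287, 0.0]
force: [0.2, 0.6, -2.4]
width: 0.249
gripper_force: 40.0
```

No contact at 0.173, so the skirt is going over the rim. Continuing down.

```bash
python3 -m creep '[[0,0,0.003,0,0,0],[0,0,0.003,0,0,0],[0,0,0.003,0,0,0],[0,0,0,0,0,0],[0,0,0,0,0,0]]'
python3 -m creep '[[0,0,0.003,0,0,0],[0,0,0.003,0,0,0],[0,0,0.002,0,0,0],[0,0,0,0,0,0],[0,0,0,0,0,0]]'
```

```text
clock: 21.05
position: [0.5562, -0.0113, 0.1693]
ee_rot: [-2.154, -2.287, 0.0]
force: [0.6, -0.8, -1.8]
width: 0.248
gripper_force: 40.0
clock: 21.47
position: [0.5562, -0.0113, 0.1661]
ee_rot: [-2.154, -2.287, 0.0]
force: [-0.1, 0.6, -2.3]
width: 0.252
gripper_force: 40.0
```

```bash
python3 -m creep '[[0,0,0.0025,0,0,0],[0,0,0.0025,0,0,0],[0,0,0,0,0,0],[0,0,0,0,0,0]]' - 60
python3 -m creep '[[0,0,0.0025,0,0,0],[0,0,0.0025,0,0,0],[0,0,0,0,0,0],[0,0,0,0,0,0]]'
```

```text
clock: 21.8
position: [0.5568, -0.0112, 0.1649]
ee_rot: [2.154, 2.286, 0.001]
force: [-0.8, -0.1, 5.8]
width: 0.25
gripper_force: 60.0
clock: 22.13
position: [0.5569, -0.0112, 0.1627]
ee_rot: [2.153, 2.286, 0.002]
force: [0.6, 0.7, 4.7]
width: 0.249
gripper_force: 60.0
```

```bash
for i in 1 2 3; do python3 -m creep '[[0,0,0.0025,0,0,0],[0,0,0.0025,0,0,0],[0,0,0,0,0,0]]' | egrep 'pos|force'; done
```

```text
position: [0.5561, -0.0114, 0.1597]
force: [1.4, -0.5, -6.0]
gripper_force: 60.0
position: [0.5552, -0.0115, 0.1569]
force: [-0.6, 0.1, -9.8]
gripper_force: 60.0
position: [0.556, -0.0111, 0.156]
force: [-1.2, 0.4, -3.2]
gripper_force: 60.0
```

The snap shows as a pull on the tool at about 0.157–0.160. Now I'll press firmly.

```bash
for i in 1 2 3; do python3 -m creep '[[0,0,0.002,0,0,0],[0,0,0,0,0,0],[0,0,0,0,0,0]]' | egrep 'pos|force'; done
```

```text
position: [0.5562, -0.0112, 0.1557]
force: [-2.9, 1.4, 0.5]
gripper_force: 60.0
position: [0.5564, -0.0112, 0.1557]
force: [-5.0, -0.5, 8.9]
gripper_force: 60.0
position: [0.5566, -0.0111, 0.1557]
force: [-8.2, 0.1, 15.9]
gripper_force: 60.0
```

```bash
for i in 1 2; do python3 -m creep '[[0,-0.001,0.002,0,0,0],[0,0,0,0,0,0],[0,0,0,0,0,0]]' | egrep 'pos|rot|force'; done
```

```text
position: [0.5565, -0.0111, 0.1556]
ee_rot: [2.153, 2.285, 0.002]
force: [-9.3, -0.4, 22.8]
gripper_force: 60.0
position: [0.5565, -0.0111, 0.1555]
ee_rot: [2.152, 2.284, 0.003]
force: [-9.8, -0.9, 29.7]
gripper_force: 60.1
```

```bash
python3 -m creep '[[0,-0.002,0,0,0,0],[0,0,0,0,0,0],[0,0,0,0,0,0],[0,0,0,0,0,0],[0,0,0,0,0,0],[0,0,0,0,0,0]]'
python3 - <<'E'
from circ import *
from cell import arm
d=arm.get_image("scene");np.savez("scene2.npz",**d);a=load("scene1")
for n in("scene1","scene2"):
    for nm,lo,hi,roi in(("cup",(12,170,60),(26,255,255),(278,215,22,30)),("band",(0,100,60),(8,255,255),(295,215,45,40)),("canblue",(95,80,30),(115,255,255),(290,185,56,65))):
        q,c=blob(n,lo,hi,roi,8);print(n,nm,[(cv2.boundingRect(k),cv2.contourArea(k)) for k in c][:4])
df=np.abs(d["frame"][195:250,272:296].astype(int)-a["frame"][195:250,272:296]).mean();print("scoop diff",df)
# expected px of lid edges, closed
c=np.array([.5566,-.0108,0])
for z in(.154,.132): print(z,[proj(d,c+[.048*np.cos(t),.048*np.sin(t),z]).round(1).tolist() for t in(0,1.57,3.14,4.71)])
E
```

```text
clock: 24.63
position: [0.5562, -0.0111, 0.1555]
ee_rot: [2.152, 2.284, 0.004]
force: [-8.8, -0.5, 26.1]
width: 0.246
gripper_force: 60.0
scene1 cup [((284, 226, 9, 13), 53.5)]
scene1 band []
scene1 canblue [((301, 240, 34, 10), 119.5), ((301, 222, 33, 8), 23.0), ((299, 201, 36, 22), 430.0)]
scene2 cup [((284, 226, 9, 13), 50.0)]
scene2 band [((323, 234, 7, 6), 12.0)]
scene2 canblue [((301, 240, 34, 10), 121.0), ((302, 222, 32, 8), 19.5), ((299, 197, 36, 26), 383.5)]
scoop diff 29.305050505050506
0.154 [[317.7, 209.3], [333.6, 197.2], [313.9, 189.0], [297.6, 200.3]]
0.132 [[317.9, 216.2], [333.7, 204.0], [314.1, 195.6], [298.0, 207.1]]
```

```bash
python3 -c "
from cell import arm
s=arm.observe();print(s['force'],s['position']);print(arm.sign_off())"
```

```text
[-8.86755091 -0.35860474 26.54532108] [ 0.55622413 -0.01112363  0.15548062]
the job is handed in; nothing more can be done
None
```

The wooden-handled scoop hangs released on the canister's hook, and the blue lid is snapped on with the gripper still pressing it down at about 26 N; I handed the job in at about 25 s, though the lid's all-round fit is judged only from the press height and force, since I had used all ten views.

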